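Load the green token cartridge into the dispenser

TASK

Reload the red token dispenser: turn its round cap by the black bar until the opening in the cap lines up with the green button on the rim, over the compartment there. Then put the green token cartridge down through the opening so that it stands on the floor of that compartment, and let go.

Things in the scene. Friction and masses are not known exactly. Their poses are not given: they have to be found in the camera images.
- cap_grip (a point): On the axis of the flat metal cap (mm: 184 across, 7 thick, top 98.5 above the counter) turning on the fixed red drum (240 across). Middle of its black bar: 60 long, 16 thick, 40 tall; this point is 27 above the cap. x: across the bar towards the opening, y: along the bar, z up; they turn with the cap. Stiff (0.15 Nm), stays where left; starts 0.4 to 1.2 rad from the green compartment, either way.
- cap_opening (a point): Centre of the cap's one round opening, 48 mm across, at the cap's top face, 62 mm from the axis; x points outwards from the axis, z up, turning with the cap. Two round wells, 50 mm across, lie under the cap 62 mm from the axis, 90 degrees apart, one by the green and one by the yellow button; floor 53.5 mm below the cap's top.
- green_button (a point): Top of the green button: a fixed round stud 22 mm across on the drum's rim, 98 mm above the counter, 104 mm from the cap's axis, in the same direction from the axis as the centre of its compartment. Its own axes mean nothing. A like yellow button marks the other compartment; which side is which varies.
- green_cartridge (a point): Centre (half-way up) of the green token cartridge: rigid green tube with a green top and brass bands, 28 mm in diameter, 72 mm tall, about 0.16 kg, standing loose on the counter, z along the tube. Yellow and blue ones of the same shape stand 85 mm or more away. In its compartment it stands about 18 mm proud of the cap's top.
Mind the look-alikes: they are no part of the job. What is meant by the part that bears green_cartridge is not pink, and is the larger of those in its own colour.

How it is judged:
On the way:
1. the cap's opening lined up with the green button, the cartridge not yet in (y of green_button in the frame of cap_opening between -0.02 and 0.02 m and x of green_button in the frame of cap_opening above 0 m and (horizontal distance between green_cartridge and cap_grip above 0.1 m or height (world z) of green_cartridge above 0.1 m)), for 0.2 s.
At the end, for the whole second after the job is handed in: The opening is in line with the green button within 20 mm measured at the button (about 11 degrees), and the green cartridge rests in the green compartment, its centre 70 to 90 mm above the counter, within 65 mm of the button and 80 mm of the turning axis in plan, at rest and released (y of green_button in the frame of cap_opening between -0.02 and 0.02 m and x of green_button in the frame of cap_opening above 0 m and horizontal distance between green_cartridge and green_button below 0.065 m and horizontal distance between green_cartridge and cap_grip below 0.08 m and height (world z) of green_cartridge between 0.07 and 0.09 m); the robot touches nothing.
It also fails if it takes over 54 s, if anything falls off the work surface, if the arm or the gripper's body presses on something with over 40 N, if the wrist force passes 120 N, or if a joint passes its speed limit or range.

ROBOT

A 6-joint arm with a two-finger parallel gripper is mounted at the origin on the work surface. World frame = base frame: x ahead of the robot, y to its left, z up, the work surface at z = 0. Lengths are in m, angles in rad, forces in N, time in s.
With the tool pointing down it reaches from about 0.35 to 0.975 m from the base axis. Payload 4.9 kg.
Tool frame: the origin (TCP) lies midway between the tips of the shut fingers; the grasp point (between the pads) lies 19 mm behind it; z points along the fingers, y is the line along which they close (so a half turn about z gives the same grasp; the last joint's range is limited). The gripper opens to 85 mm and grips with 20 to 120 N. Pads are 22 mm wide; open, the fingers measure 114 mm over their backs; the gripper's body (76 mm by 85 mm) begins 54 mm behind the grasp point. The pads swing forward as they close: fully open they stand 13 mm farther back than shut.
Start: joints at [1.183, 0.053, 1.613, -0, 1.476, -0.119], TCP at [0.166, 0.603, 0.231] pointing down, gripper open.
Joint ranges: [-3.01, 3.01], [-1.01, 2.22], [0.06, 2.58], [-1.02, 4.17], [0.09, 2.62], [-3.14, 3.14]. Speed limits (rad/s): [2.57, 2.57, 3.14, 3.14, 3.14, 3.14].

INTERFACE

Orientations are given as a unit quaternion [w, x, y, z].
In Python, from plant import * gives the robot as it stands.
- The arm moves only by the tool jog_arm, never from a script. Its argument "targets" is a list of rows, each a list of 3 entries, a list of its own where there are three numbers: the shift along the tool's x, y, z in units of 25 mm (1.0 is 25 mm), then the turn, a rotation vector about the tool's x, y, z in units of 8 degrees (1.0 is 8 degrees), then the opening in per cent of the stroke, from 0 (shut) to 100 (fully open). A call has 1 to 8 rows; each row is the pose to reach, as a shift and turn from the pose commanded when the call began, along the tool's axes at that moment; what a row does not reach only later rows make up. A row lasts 1/8 s, in which the tool goes at most 62.5 mm and 10.7 degrees, less where a joint would pass 70% of its speed; a pose out of reach is approached as far as the arm can. A call with a gripper value outside its range is refused whole. The fingers move at their own pace and stop on an object; the grip force is fixed at half the most. Time passes only in rows, so rows that repeat a pose let the fingers close. It gives the time, the measured TCP pose, the force, the opening and the grip force at its end, in the units of the state.
- state(): the state, without advancing time (a new reading comes with each control period).
- grab_frame(name): name is "scene" or "top" or "wrist"; returns (picture, depth): 480x640x3 uint8, red, green, blue; 480x640 float32, m along the optical axis (not along the pixel's ray), 0 where there is no reading.
- camera_params(name): a dict with "fovy" (degrees; the focal length in pixels is half the picture's height over the tangent of half this angle, whatever the lens; pixels are square), "cx", "cy" (the principal point, pixels), "rvec" (rotation vector, rad) and "tvec" (3), from world to camera coordinates, as OpenCV has them; the wrist camera has in their place "hand_eye" (4x4, takes a point from camera to tool coordinates, whose origin is the TCP and whose axes are the flange's). Camera axes: x right, y down, z forward; pixel columns grow to the right and rows downward; lengths in m; the calibration is good to about 2 mm. A picture is of the moment at which its call begins: read the wrist's pose just before it. camera_params takes no time and is no camera call.
- job_done(): hands the job in; it is judged then, once.
The state is a dict: "time": time; "joint_pos": joint angles; "joint_vel": joint speeds; "joint_efforts": joint torques, N m; "tool_pos": TCP position; "tool_rot": TCP orientation; "contact_force": force on the tool from outside, world axes, zero at the start; "ft_torque": the same for the moment, N m; "gripper_width": opening from 0.0 (shut) to 1.0 (fully open); "grasp_force": force on a finger pad.
Only numpy, scipy, OpenCV 4.12 (cv2) and the standard library are available. Lean on these libraries where they do the work, as an engineer would, in place of code of your own. Each camera call takes 0.05 s, during which the arm holds its last target. There are 200 camera calls.

## Working session

There is one attempt and no reset: what is moved stays moved. The work goes in short steps, Python scripts to look and compute and a tool call to move; the robot and the scene stay as the last step left them, time stands still between calls to the robot, and variables do not carry over. Pictures are saved under pics/ and viewed, at most 10 in all, crops included, and the job is handed in when it is done.

Besides the shell and the picture viewer there is one more tool, called after "Call:" as name(argument=value, ...) on one line, values as JSON. jog_arm: Moves the arm, as the interface text tells. Its arguments: {"type":"object","properties":{"targets":{"type":"array"}},"required":["targets"]}

```bash
mkdir -p pics; ls
python3 - <<'E'
from plant import *
import cv2,numpy as np
for n in("scene","top"):
    p,d=grab_frame(n); cv2.imwrite(f"pics/{n}0.png",p[:,:,::-1]); np.savez(f"{n}0.npz",p=p,d=d); print(n,camera_params(n))
print(camera_params("wrist")); print(state())
E
```

```text
pics
scene {'fovy': 55.23441284872336, 'cx': 318.2182437772206, 'cy': 244.0595197628815, 'rvec': array([ 1.62113403,  2.11875181, -0.72371062]), 'tvec': array([ 0.12956815, -0.40760431,  1.07294783])}
top {'fovy': 43.357550437303146, 'cx': 319.40448824115265, 'cy': 241.58326330044417, 'rvec': array([ 2.12293253, -2.10842852,  0.16509415]), 'tvec': array([0.02593107, 0.597202  , 1.10468272])}
{'fovy': 65.41974914780701, 'cx': 319.4245715987599, 'cy': 241.0282766240021, 'hand_eye': array([[ 1.32900090e-03, -9.64957495e-01, -2.62402871e-01,
         6.73493193e-02],
       [ 9.99998962e-01,  1.13626288e-03,  8.86248438e-04,
        -3.55314461e-04],
       [-5.57033431e-04, -2.62403777e-01,  9.64958003e-01,
        -1.41906744e-01],
       [ 0.00000000e+00,  0.00000000e+00,  0.00000000e+00,
         1.00000000e+00]])}
{'time': 0.1, 'joint_pos': array([ 1.18303790e+00,  5.33239294e-02,  1.61417584e+00,  2.81668734e-05,
        1.47600545e+00, -1.19002420e-01]), 'joint_vel': array([ 0.00021443, -0.00192172, -0.00242708, -0.00156186,  0.00168254,
       -0.00195125]), 'joint_efforts': array([-1.49052667e-04, -3.94908607e+01, -3.71361423e+01, -1.54504914e-04,
        4.02199905e-03,  2.20261671e-05]), 'tool_pos': array([0.16573313, 0.60203177, 0.23015401]), 'tool_rot': array([-2.53290625e-04,  1.33975221e-01,  9.90984221e-01, -9.22236421e-04]), 'contact_force': array([ 0.84137065, -0.74534725,  0.40854866]), 'ft_torque': array([0.03008378, 0.00405847, 0.00130798]), 'grasp_force': 0.0, 'gripper_width': 0.9987373665242787}
```

View pics/scene0.png

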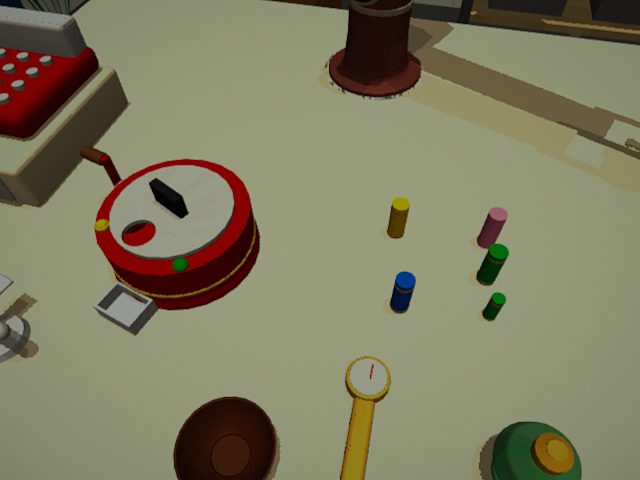

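View pics/top0.png

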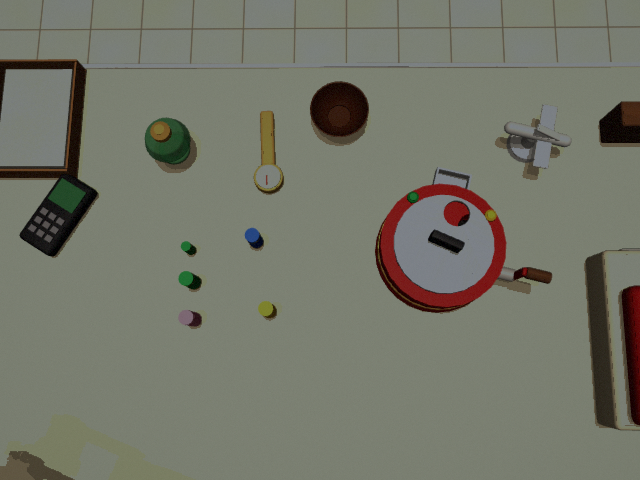

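The scene view shows the drum at about (183,205), with the opening at (138,232), the green button at (180,264), the yellow button at (102,225) and the black bar at (168,197). In the top view the cap is at (444,245), the opening (456,213), the green button (413,197), the yellow (491,215) and the bar (446,241). The large green cartridge is at (188,279) in the top view and (492,264) in the scene view. The small green one is a decoy.

```bash
cat > h.py <<'E'
import numpy as np,cv2
from scipy.spatial.transform import Rotation as R
from plant import *
def ray(n,uv,st=None):
    c=camera_params(n);f=240/np.tan(np.radians(c['fovy']/2))
    v=np.array([(uv[0]-c['cx'])/f,(uv[1]-c['cy'])/f,1])
    if n=='wrist':
        w,x,y,z=st['tool_rot'];Q=R.from_quat([x,y,z,w]).as_matrix();H=c['hand_eye']
        return st['tool_pos']+Q@H[:3,3],Q@H[:3,:3]@v
    M=cv2.Rodrigues(c['rvec'])[0];return -M.T@c['tvec'],M.T@v
def onz(n,uv,z,st=None):
    o,v=ray(n,uv,st);return o+v*(z-o[2])/v[2]
def blobs(p,cond,amin=25,roi=None):
    hsv=cv2.cvtColor(p,cv2.COLOR_RGB2HSV);m=cond(*[hsv[...,i].astype(int) for i in range(3)]).astype(np.uint8)
    if roi is not None:
        k=np.zeros_like(m);x0,y0,x1,y1=roi;k[y0:y1,x0:x1]=1;m*=k
    n,l,s,c=cv2.connectedComponentsWithStats(m)
    return [(c[i],s[i],l==i) for i in range(1,n) if s[i,4]>=amin]
green=lambda h,s,v:(h>45)&(h<80)&(s>120)&(v>60)
yellow=lambda h,s,v:(h>22)&(h<34)&(s>150)&(v>100)
white=lambda h,s,v:(s<60)&(v>110)
black=lambda h,s,v:(v<45)
red=lambda h,s,v:((h<6)|(h>174))&(s>150)&(v>60)
E
python3 - <<'E'
from h import *
for n,rois in(("top",dict(drum=(370,170,520,310),cart=(170,230,210,295))),("scene",dict(drum=(80,150,265,300),cart=(470,235,515,325)))):
    p=np.load(n+"0.npz")['p']
    for nm,c,z,r in(("gbut",green,.098,'drum'),("ybut",yellow,.098,'drum'),("cap",white,.0985,'drum'),("bar",black,.1385,'drum'),("red",red,.0985,'drum'),("cart",green,.072,'cart')):
        for q,s,m in blobs(p,c,20,rois[r]):
            if nm=='cap' and s[4]>2000:
                pts=cv2.convexHull(np.argwhere(m)[:,::-1].astype(np.float32));w=np.array([onz(n,x,z)[:2] for x in pts[:,0]],np.float32)
                print(n,'CAPc',cv2.minEnclosingCircle(w))
            print(n,nm,q.round(1),s,onz(n,q,z).round(4))
st=state()
E
```

```text
top gbut [412.8 196.4] [408 192  11  10  83] [ 0.6754 -0.1444  0.098 ]
top ybut [490.1 215.1] [485 211  11  10  86] [ 0.6402 -0.2863  0.098 ]
top CAPc ((0.5961295366287231, -0.12432152032852173), 0.14398415386676788)
top cap [388.4 222.9] [ 370  170   65  140 3202] [ 0.6247 -0.0986  0.0985]
top cap [448.8 180.1] [434 170  33  18 265] [ 0.707  -0.2122  0.0985]
top CAPc ((0.6374989151954651, -0.2755836844444275), 0.11224080622196198)
top cap [500.7 203.8] [ 446  170   74  100 2779] [ 0.6617 -0.3065  0.0985]
top CAPc ((0.5875701308250427, -0.19922234117984772), 0.09189915657043457)
top cap [442.6 246.3] [ 394  195  100   98 6633] [ 0.5813 -0.1971  0.0985]
top cap [506.9 272.8] [501 269  13   9  83] [ 0.533  -0.3119  0.0985]
top cap [496.1 299.8] [459 285  61  25 958] [ 0.4839 -0.2903  0.0985]
top bar [453.3 174.2] [439 170  30   9  61] [ 0.7063 -0.2127  0.1385]
top bar [463.3 220. ] [458 215  11  11  62] [ 0.6219 -0.2279  0.1385]
top bar [445.6 241.1] [428 230  36  23 429] [ 0.5836 -0.1955  0.1385]
top bar [401.6 285.6] [379 246  66  63 215] [ 0.5041 -0.1167  0.1385]
top bar [516.6 274.
[... 1313 characters left out ...]
.9] [149 179  39  39 722] [ 0.6018 -0.1854  0.1385]
scene bar [243.8 240. ] [223 211  30  62 434] [ 0.6449 -0.0553  0.1385]
scene bar [131.1 230.1] [122 226  22  13  69] [ 0.6678 -0.207   0.1385]
scene bar [251.6 249. ] [244 230  14  34  62] [ 0.6561 -0.0403  0.1385]
scene red [104.  157.8] [100 154   9   8  41] [ 0.5156 -0.3575  0.0985]
scene red [176.4 225.6] [  95  159  156  117 4303] [ 0.6178 -0.1765  0.0985]
scene red [139.7 235.4] [123 223  33  23 461] [ 0.6478 -0.2196  0.0985]
scene red [229.6 281.8] [192 244  66  56 368] [ 0.6878 -0.065   0.0985]
scene cart [498.5 251.1] [489 244  20  16 238] [0.5236 0.2819 0.072 ]
scene cart [498.4 298.1] [492 293  14  12 126] [0.604  0.2848 0.072 ]
```

```bash
cat >> h.py <<'E'
def go(*targets):
    """targets: (x,y,z,yaw deg of tool y), tool down; prints units relative to the present pose"""
    st=state();w,x,y,z=st['tool_rot'];Q=R.from_quat([x,y,z,w])
    print('now',st['tool_pos'].round(4),'yaw',np.degrees(np.arctan2(*Q.as_matrix()[1::-1,1])).round(1),'t',round(st['time'],2),'q6',st['joint_pos'][5].round(2),'F',st['contact_force'].round(1))
    for t in targets:
        a=np.radians(t[3]);yv=np.array([np.cos(a),np.sin(a),0]);zv=np.array([0,0,-1.]);T=R.from_matrix(np.c_[np.cross(yv,zv),yv,zv])
        print((Q.inv().apply(np.array(t[:3])-st['tool_pos'])/.025).round(2).tolist(),((Q.inv()*T).as_rotvec(degrees=True)/8).round(2).tolist())
E
python3 - <<'E'
from h import *
p=np.load("top0.npz")['p']
q,s,m=[b for b in blobs(p,black,300,(420,225,470,255))][0]
b=cv2.boxPoints(cv2.minAreaRect(np.argwhere(m)[:,::-1].astype(np.float32)))
w=np.array([onz('top',x,.1385)[:2] for x in b]);print(w.round(4).tolist())
for i in(0,1):
    e=w[i+1]-w[i];print(np.linalg.norm(e),np.degrees(np.arctan2(e[1],e[0])))
# hole: not-white inside cap, away from bar
hsv=cv2.cvtColor(p,cv2.COLOR_RGB2HSV)
k=np.zeros(p.shape[:2],np.uint8);k[198:229,438:474]=1
mm=((hsv[...,1]>100)|(hsv[...,2]<70))&(k>0)
P=np.array([onz('top',x,.0985)[:2] for x in np.argwhere(mm)[:,::-1]]);P=P[np.linalg.norm(P-[.5873,-.1991],axis=1)<.089]
c=P.mean(0)-[.5873,-.1991];print('hole',c,np.hypot(*c),np.degrees(np.arctan2(c[1],c[0])),cv2.minEnclosingCircle(P.astype(np.float32)))
go((.587,-.199,.2,-22))
E
```

```text
[[0.5853, -0.1629], [0.6063, -0.1722], [0.5817, -0.2281], [0.5609, -0.2187]]
0.022936163301821237 -23.830148358315355
0.06106088923704985 -113.74457533581129
hole [ 0.05667872 -0.02505389] 0.06196914379366944 -23.847028030830092 ((0.6441426873207092, -0.2240411341190338), 0.024228382855653763)
now [0.1657 0.602  0.2302] yaw 74.6 t 0.1 q6 -0.12 F [ 0.8 -0.7  0.4]
[-24.75, -26.41, 1.25] [-0.01, 0.01, 12.08]
```

Call:
jog_arm(targets=[[[-24.75, -26.4, 1.2], [0, 0, 12.3], 100], [[-24.75, -26.4, 1.2], [0, 0, 12.3], 100], [[-24.75, -26.4, 1.2], [0, 0, 12.3], 100], [[-24.75, -26.4, 1.2], [0, 0, 12.3], 100], [[-24.75, -26.4, 1.2], [0, 0, 12.3], 100], [[-24.75, -26.4, 1.2], [0, 0, 12.3], 100], [[-24.75, -26.4, 1.2], [0, 0, 12.3], 100], [[-24.75, -26.4, 1.2], [0, 0, 12.3], 100]])

```text
time: 1.1
tool_pos: [0.399, 0.1584, 0.2144]
tool_rot: [0.0, 0.775, 0.631, 0.0]
contact_force: [1.3, 0.8, 0.1]
gripper_width: 1.0
grasp_force: 0.0
```

```bash
python3 -c "
from h import *
go((.587,-.199,.2,-24))"
```

```text
now [0.399  0.1584 0.2144] yaw -11.7 t 1.1 q6 0.41 F [1.3 0.8 0.1]
[-12.48, 10.26, 0.58] [0.0, -0.0, 1.54]
```

Call:
jog_arm(targets=[[[-12.5, 10.25, 0.6], [0, 0, 1.5], 100], [[-12.5, 10.25, 0.6], [0, 0, 1.5], 100], [[-12.5, 10.25, 0.6], [0, 0, 1.5], 100], [[-12.5, 10.25, 0.6], [0, 0, 1.5], 100], [[-12.5, 10.25, 0.6], [0, 0, 1.5], 100], [[-12.5, 10.25, 0.6], [0, 0, 1.5], 100], [[-12.5, 10.25, 0.6], [0, 0, 1.5], 100], [[-12.5, 10.25, 0.6], [0, 0, 1.5], 100]])

```text
time: 2.1
tool_pos: [0.5884, -0.1982, 0.1986]
tool_rot: [-0.001, 0.836, 0.548, -0.0]
contact_force: [0.4, -0.1, -0.5]
gripper_width: 0.998
grasp_force: 0.0
```

Run:
```python
from h import *
st=state();p,d=grab_frame("wrist");cv2.imwrite("pics/w1.png",p[:,:,::-1])
for nm,c,z in(("gbut",green,.098),("ybut",yellow,.098),("bar",black,.1385),("red",red,.0985)):
    for q,s,m in blobs(p,c,300): print(nm,q.round(1),s,onz('wrist',q,z,st).round(4))
go((.587,-.199,.1065,-24))
```

```text
gbut [414.6 108.7] [398  92  34  35 901] [ 0.6744 -0.1438  0.098 ]
bar [319.7 252.8] [ 307  200   27  107 2743] [ 0.5893 -0.1941  0.1385]
bar [396.  262.8] [380 255  29  18 382] [ 0.6267 -0.2168  0.1385]
bar [319.5 419. ] [    0   299   640   181 63506] [ 0.5448 -0.2965  0.1385]
red [251.2 137. ] [  153    59   265   245 13328] [ 0.5751 -0.119   0.0985]
red [459.1 199.7] [ 408  101   79  204 5786] [ 0.682  -0.2081  0.0985]
red [412.4 236.8] [ 377  209   68   62 2979] [ 0.6457 -0.2196  0.0985]
red [315.  355.9] [ 207  308  225   75 4831] [ 0.5499 -0.2762  0.0985]
now [ 0.588  -0.1968  0.1987] yaw -23.4 t 2.15 q6 -0.03 F [ 0.2 -0.3  0.7]
[-0.1, 0.0, 3.69] [-0.01, -0.0, 0.07]
```

View pics/w1.png

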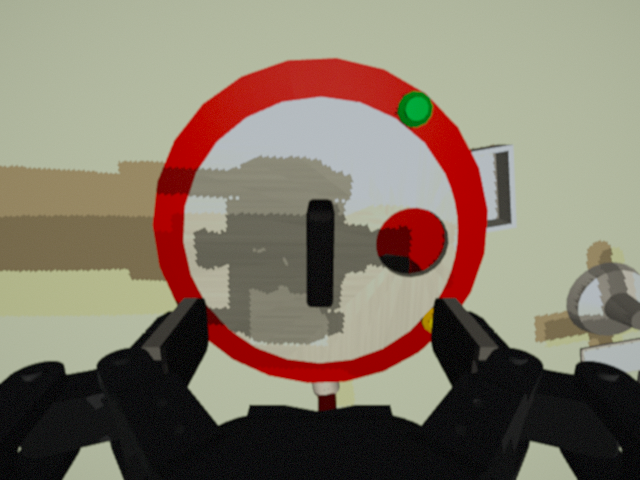

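The wrist view shows the bar upright at (320,253), midway between the fingers. The opening is at (412,240) and the green button at (415,109), both matching the overhead estimates. I'll go down and grip.

Call:
jog_arm(targets=[[[-0.1, 0, 2], [0, 0, 0.05], 100], [[-0.1, 0, 3.0], [0, 0, 0.05], 100], [[-0.1, 0, 3.65], [0, 0, 0.05], 100], [[-0.1, 0, 3.65], [0, 0, 0.05], 0], [[-0.1, 0, 3.65], [0, 0, 0.05], 0], [[-0.1, 0, 3.65], [0, 0, 0.05], 0], [[-0.1, 0, 3.65], [0, 0, 0.05], 0], [[-0.1, 0, 3.65], [0, 0, 0.05], 0]])

```text
time: 3.15
tool_pos: [0.5881, -0.1991, 0.1099]
tool_rot: [0.001, 0.838, 0.546, 0.0]
contact_force: [-1.1, 0.7, 4.7]
gripper_width: 0.176
grasp_force: 61.0
```

Call:
jog_arm(targets=[[[0, 0, 0], [0, 0, -1.2], 0], [[0, 0, 0], [0, 0, -2.4], 0], [[0, 0, 0], [0, 0, -3.6], 0], [[0, 0, 0], [0, 0, -4.8], 0], [[0, 0, 0], [0, 0, -6], 0], [[0, 0, 0], [0, 0, -6.95], 0], [[0, 0, 0], [0, 0, -6.95], 0], [[0, 0, 0], [0, 0, -6.95], 0]])

```text
time: 4.15
tool_pos: [0.5886, -0.199, 0.1099]
tool_rot: [0.001, 0.487, 0.874, 0.0]
contact_force: [1.0, 0.3, 6.3]
gripper_width: 0.177
grasp_force: 61.1
```

Run:
```python
from h import *
p,d=grab_frame("scene");cv2.imwrite("pics/s2.png",cv2.resize(p[140:320,70:290,::-1],None,fx=3,fy=3))
go((.587,-.199,.1065,31.7))
```

```text
now [ 0.5886 -0.1991  0.1099] yaw 31.7 t 4.2 q6 -1.0 F [2.6 0.6 6.2]
[0.04, -0.05, 0.14] [0.01, 0.02, 0.01]
```

View pics/s2.png

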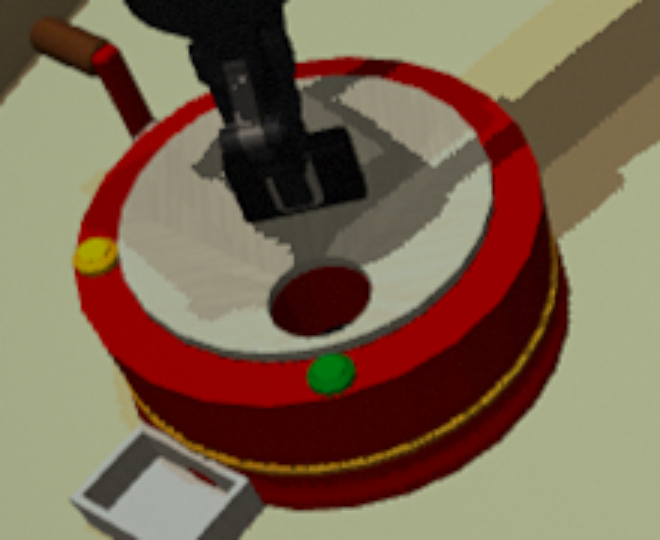

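The crop shows the opening at (320,298), in line with the green button at (331,374) and the hub under the gripper. I'll release and lift.

Call:
jog_arm(targets=[[[0, 0, 0], [0, 0, 0], 100], [[0, 0, 0], [0, 0, 0], 100], [[0, 0, 0], [0, 0, 0], 100], [[0, 0, 0], [0, 0, 0], 100], [[0, 0, -1], [0, 0, 0], 100], [[0, 0, -3], [0, 0, 0], 100], [[0, 0, -3.6], [0, 0, 0], 100], [[0, 0, -3.6], [0, 0, 0], 100]])

```text
time: 5.2
tool_pos: [0.5881, -0.1991, 0.1999]
tool_rot: [0.001, 0.486, 0.874, 0.0]
contact_force: [0.0, 0.6, -0.2]
gripper_width: 1.001
grasp_force: 0.0
```

Run:
```python
from h import *
st=state();p,d=grab_frame("wrist");cv2.imwrite("pics/w3.png",p[:,:,::-1])
for nm,c,z in(("gbut",green,.098),("bar",black,.1385),("red",red,.0985)):
    for q,s,m in blobs(p,c,300): print(nm,q.round(1),s,onz('wrist',q,z,st).round(4))
go((.523,.281,.2,122))
```

```text
gbut [470.5 238.2] [457 224  29  29 674] [ 0.673  -0.1436  0.098 ]
bar [319.7 249.3] [ 307  198   27  105 2656] [ 0.5842 -0.1938  0.1385]
bar [401.5 229. ] [ 377  207   49   45 1619] [ 0.6167 -0.1596  0.1385]
bar [319.2 419.1] [    0   299   640   181 63682] [ 0.6447 -0.2914  0.1385]
red [303.3 140.2] [  155    56   330   247 18208] [ 0.544  -0.1487  0.0985]
red [460.1 276. ] [ 437  248   45   55 1189] [ 0.6834 -0.1688  0.0985]
red [250.6 349. ] [ 205  302  102   77 2260] [ 0.5879 -0.2952  0.0985]
red [388.3 349.4] [ 331  303  104   76 2296] [ 0.6738 -0.2422  0.0985]
now [ 0.5872 -0.1987  0.1979] yaw 31.8 t 5.25 q6 -1.0 F [-0.  -0.4  0.2]
[17.66, 7.94, -0.08] [0.0, -0.0, -11.27]
```

View pics/w3.png

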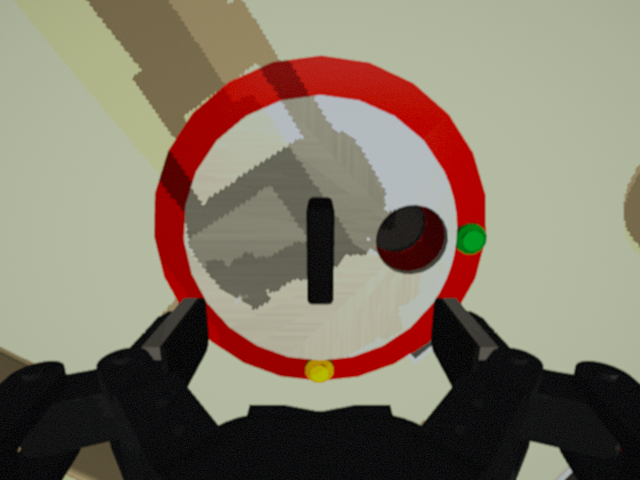

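The opening at (411,239) and the green button at (470,238) are in line to the right of the bar, so the cap is set. Next is the cartridge.

Call:
jog_arm(targets=[[[17.65, 7.95, -0.1], [0, 0, -11.3], 100], [[17.65, 7.95, -0.1], [0, 0, -11.3], 100], [[17.65, 7.95, -0.1], [0, 0, -11.3], 100], [[17.65, 7.95, -0.1], [0, 0, -11.3], 100], [[17.65, 7.95, -0.1], [0, 0, -11.3], 100], [[17.65, 7.95, -0.1], [0, 0, -11.3], 100], [[17.65, 7.95, -0.1], [0, 0, -11.3], 100], [[17.65, 7.95, -0.1], [0, 0, -11.3], 100]])

```text
time: 6.25
tool_pos: [0.5213, 0.2828, 0.198]
tool_rot: [-0.002, -0.244, 0.97, -0.0]
contact_force: [0.8, -1.1, 0.1]
gripper_width: 1.002
grasp_force: 0.0
```

```bash
python3 -c "
from h import *
go((.523,.281,.16,122))"
```

```text
now [0.5213 0.2828 0.198 ] yaw 118.2 t 6.25 q6 -1.69 F [ 0.8 -1.1  0.1]
[-0.03, -0.1, 1.52] [0.01, -0.03, -0.47]
```

Call:
jog_arm(targets=[[[0, -0.1, 1.0], [0, 0, -0.45], 100], [[0, -0.1, 1.5], [0, 0, -0.45], 100], [[0, -0.1, 1.5], [0, 0, -0.45], 100]])

```text
time: 6.62
tool_pos: [0.523, 0.2776, 0.1604]
tool_rot: [-0.003, -0.27, 0.963, -0.0]
contact_force: [0.1, -0.2, 0.5]
gripper_width: 0.999
grasp_force: 0.0
```

Run:
```python
from h import *
st=state();p,d=grab_frame("wrist");cv2.imwrite("pics/w4.png",p[:,:,::-1])
for q,s,m in blobs(p,green,300): print(q.round(1),s,onz('wrist',q,.072,st).round(4),np.median(d[m]))
go((.523,.281,.052,122))
```

```text
[287.5 319.5] [276 308  24  24 471] [0.5764 0.2859 0.072 ] 0.2778904
now [0.524  0.2779 0.162 ] yaw 121.3 t 6.67 q6 -1.75 F [-0.4 -0.7 -0. ]
[-0.04, 0.13, 4.4] [0.0, -0.02, -0.09]
```

View pics/w4.png

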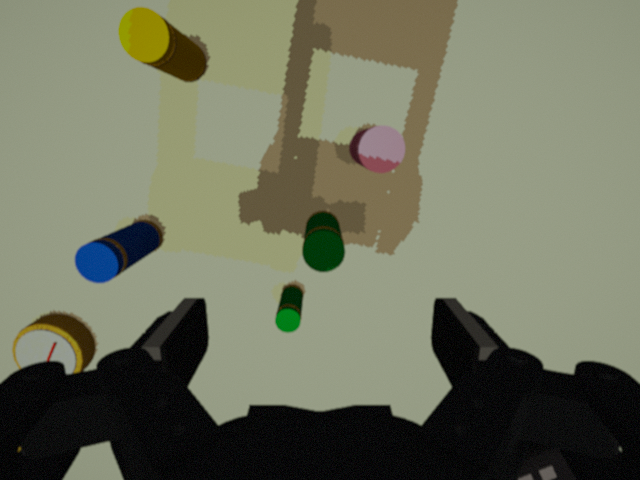

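The large green cartridge's top is at (323,251), shaded and midway between the fingers. The small decoy is at (288,319) and the pink one at (378,148), both clear. I'll refine the position with a darker mask.

Run:
```python
from h import *
st=state();p=cv2.imread("pics/w4.png")[:,:,::-1].copy()
dk=lambda h,s,v:(h>45)&(h<80)&(s>120)&(v>30)
for q,s,m in blobs(p,dk,300,(295,200,355,280)):
    # top disc: lower end of the blob; circle of diameter = blob width
    print(q.round(1),s); x,y,w,hh,_=s; u=(x+w/2-.5,y+hh-w/2-.5); c=onz('wrist',u,.072,st); print(u,c.round(4), 'diam mm',w*(c-ray('wrist',u,st)[0])[2]*-1000/(240/np.tan(np.radians(32.71))))
    go((c[0],c[1],.052,121.7))
```

```text
[322.1 221.5] [306 213  34  21 369]
(np.float64(322.5), np.float64(216.5)) [0.5051 0.2695 0.072 ] diam mm 21.118555857378183
now [0.524  0.2779 0.162 ] yaw 121.3 t 6.67 q6 -1.75 F [-0.4 -0.7 -0. ]
[0.8, 0.1, 4.4] [0.0, -0.02, -0.05]
[323.1 249.5] [ 303  229   41   42 1370]
(np.float64(323.0), np.float64(250.0)) [0.5238 0.2813 0.072 ] diam mm 25.466493828014865
now [0.524  0.2779 0.162 ] yaw 121.3 t 6.67 q6 -1.75 F [-0.4 -0.7 -0. ]
[-0.08, 0.12, 4.4] [0.0, -0.02, -0.05]
```

Call:
jog_arm(targets=[[[-0.05, 0.12, 2], [0, 0, -0.05], 100], [[-0.05, 0.12, 3.6], [0, 0, -0.05], 100], [[-0.05, 0.12, 4.4], [0, 0, -0.05], 100], [[-0.05, 0.12, 4.4], [0, 0, -0.05], 100], [[-0.05, 0.12, 4.4], [0, 0, -0.05], 0], [[-0.05, 0.12, 4.4], [0, 0, -0.05], 0], [[-0.05, 0.12, 4.4], [0, 0, -0.05], 0], [[-0.05, 0.12, 4.4], [0, 0, -0.05], 0]])

```text
time: 7.68
tool_pos: [0.5251, 0.2822, 0.055]
tool_rot: [0.001, -0.274, 0.962, 0.0]
contact_force: [0.7, -0.3, 3.6]
gripper_width: 0.298
grasp_force: 59.0
```

Call:
jog_arm(targets=[[[0, 0, 0], [0, 0, 0], 0], [[0, 0, 0], [0, 0, 0], 0], [[0, 0, -2], [0, 0, 0], 0], [[0, 0, -4], [0, 0, 0], 0], [[0, 0, -5.6], [0, 0, 0], 0], [[0, 0, -5.6], [0, 0, 0], 0], [[0, 0, -5.6], [0, 0, 0], 0]])

```text
time: 8.55
tool_pos: [0.5229, 0.2815, 0.1911]
tool_rot: [-0.002, -0.274, 0.962, -0.0]
contact_force: [-0.3, 0.1, -2.0]
gripper_width: 0.301
grasp_force: 59.5
```

Run:
```python
from h import *
p,d=grab_frame("scene");cv2.imwrite("pics/s5.png",cv2.resize(p[120:320,380:600,::-1],None,fx=2.5,fy=2.5))
a=np.radians(31.8);c=np.array([.5873,-.1991])+.062*np.array([np.cos(a),np.sin(a)])
go((*c,.195,121.7))
```

```text
now [0.5225 0.2813 0.1903] yaw 121.8 t 8.6 q6 -1.76 F [-0.1  0.7 -2.2]
[5.44, -17.7, -0.18] [0.01, -0.03, 0.01]
```

View pics/s5.png

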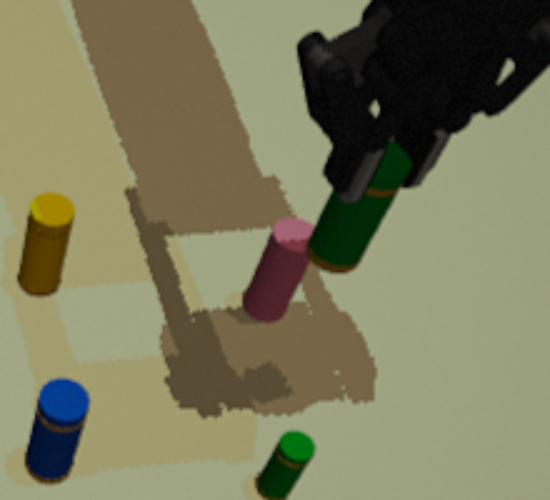

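The large green cartridge hangs upright between the fingers at about (365,205) in the crop. The other cartridges stand undisturbed. I'll carry it over.

Call:
jog_arm(targets=[[[5.45, -17.7, -0.2], [0, 0, 0], 0], [[5.45, -17.7, -0.2], [0, 0, 0], 0], [[5.45, -17.7, -0.2], [0, 0, 0], 0], [[5.45, -17.7, -0.2], [0, 0, 0], 0], [[5.45, -17.7, -0.2], [0, 0, 0], 0], [[5.45, -17.7, -0.2], [0, 0, 0], 0], [[5.45, -17.7, -0.2], [0, 0, 0], 0], [[5.45, -17.7, -0.2], [0, 0, 0], 0]])

```text
time: 9.6
tool_pos: [0.6403, -0.1689, 0.1951]
tool_rot: [-0.002, -0.272, 0.962, 0.001]
contact_force: [0.5, 1.0, -1.4]
gripper_width: 0.3
grasp_force: 59.7
```

Call:
jog_arm(targets=[[[0, 0, 0], [0, 0, 0], 0], [[0, 0, 0], [0, 0, 0], 0], [[0, 0, 0], [0, 0, 0], 0], [[0, 0, 0], [0, 0, 0], 0]])

```text
time: 10.1
tool_pos: [0.6414, -0.1647, 0.1986]
tool_rot: [0.0, -0.275, 0.962, 0.0]
contact_force: [0.4, -0.5, -2.5]
gripper_width: 0.3
grasp_force: 59.7
```

Run:
```python
from h import *
go((.640,-.1664,.165,121.7),(.640,-.1664,.101,121.7))
```

```text
now [ 0.6414 -0.1647  0.1986] yaw 121.9 t 10.1 q6 -2.49 F [ 0.4 -0.5 -2.5]
[0.08, -0.03, 1.34] [0.0, 0.0, 0.02]
[0.08, -0.03, 3.9] [0.0, 0.0, 0.02]
```

Call:
jog_arm(targets=[[[0.08, -0.03, 1.0], [0, 0, 0], 0], [[0.08, -0.03, 1.8], [0, 0, 0], 0], [[0.08, -0.03, 2.5], [0, 0, 0], 0], [[0.08, -0.03, 3.1], [0, 0, 0], 0], [[0.08, -0.03, 3.6], [0, 0, 0], 0], [[0.08, -0.03, 3.8], [0, 0, 0], 0], [[0.08, -0.03, 3.8], [0, 0, 0], 0], [[0.08, -0.03, 3.8], [0, 0, 0], 0]])

```text
time: 11.1
tool_pos: [0.6407, -0.1679, 0.1044]
tool_rot: [0.001, -0.274, 0.962, -0.0]
contact_force: [0.5, 0.5, -1.7]
gripper_width: 0.303
grasp_force: 59.8
```

Run:
```python
from h import *
p,d=grab_frame("scene");cv2.imwrite("pics/s6.png",cv2.resize(p[140:320,70:290,::-1],None,fx=3,fy=3))
go((.640,-.1664,.101,121.7))
```

```text
now [ 0.6407 -0.1679  0.1045] yaw 121.8 t 11.15 q6 -2.49 F [ 0.4  0.4 -1. ]
[-0.01, 0.07, 0.14] [-0.01, 0.01, 0.01]
```

View pics/s6.png

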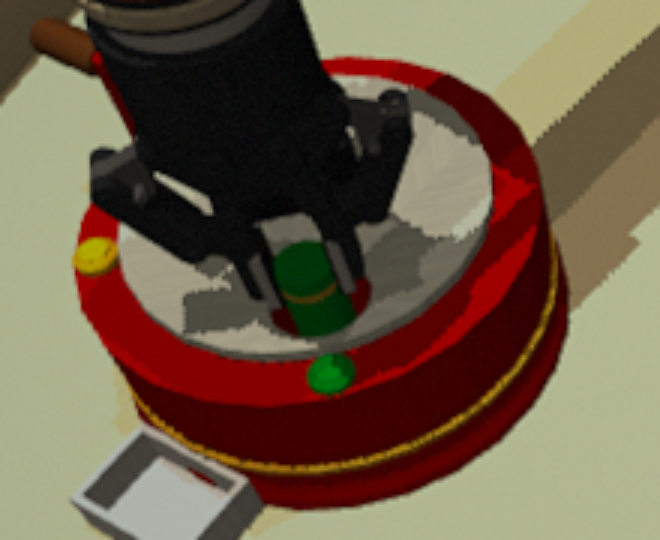

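The cartridge at (315,285) hangs freely inside the opening with about 5 mm left to go. I'll lower 3 mm, release and lift.

Call:
jog_arm(targets=[[[0, 0.05, 0.12], [0, 0, 0], 0], [[0, 0.05, 0.12], [0, 0, 0], 0], [[0, 0.05, 0.12], [0, 0, 0], 100], [[0, 0.05, 0.12], [0, 0, 0], 100], [[0, 0.05, 0.12], [0, 0, 0], 100], [[0, 0.05, 0.12], [0, 0, 0], 100], [[0, 0.05, -1], [0, 0, 0], 100], [[0, 0.05, -2.5], [0, 0, 0], 100]])

```text
time: 12.15
tool_pos: [0.6385, -0.1662, 0.1651]
tool_rot: [-0.001, -0.274, 0.962, 0.001]
contact_force: [-0.1, -0.1, 0.2]
gripper_width: 0.997
grasp_force: 0.0
```

Call:
jog_arm(targets=[[[0, 0, -2.5], [0, 0, 0], 100], [[0, 0, -3.5], [0, 0, 0], 100], [[0, 0, -3.5], [0, 0, 0], 100], [[0, 0, -3.5], [0, 0, 0], 100]])

```text
time: 12.65
tool_pos: [0.6387, -0.1663, 0.2513]
tool_rot: [-0.001, -0.274, 0.962, 0.001]
contact_force: [-0.1, -0.1, -0.8]
gripper_width: 1.006
grasp_force: 0.0
```

Run:
```python
from h import *
p,d=grab_frame("top");ps,ds=grab_frame("scene")
cv2.imwrite("pics/s7.png",cv2.resize(ps[140:320,70:290,::-1],None,fx=3,fy=3))
for n,p,z,r in(("scene",ps,.117,(80,150,265,300)),("top",p,.117,(370,170,520,310))):
    for q,s,m in blobs(p,green,30,r): print(n,q.round(1),s,onz(n,q,z).round(4))
go()
```

```text
scene [179.8 263.9] [173 258  15  13 157] [ 0.689  -0.1316  0.117 ]
now [ 0.6383 -0.1662  0.2503] yaw 121.8 t 12.75 q6 -2.49 F [-0.5  0.1 -0.5]
```

View pics/s7.png

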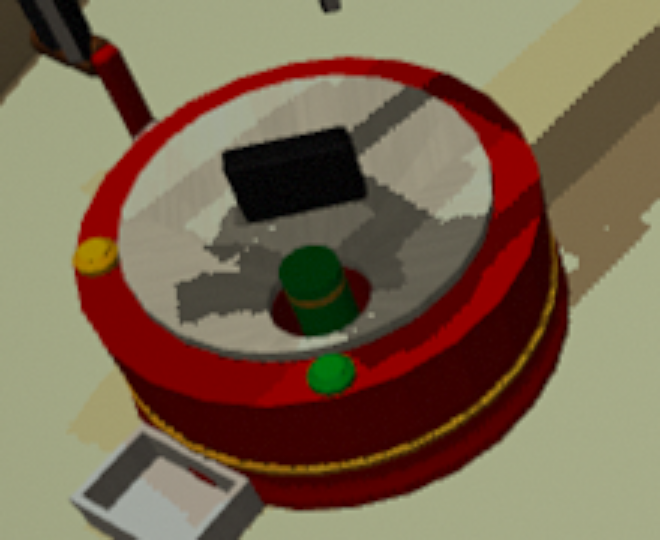

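The cartridge stands upright in the opening, with its top at (312,268), next to the green button at (331,374). The gripper is clear. I'll check the height by depth and hand in if it's right.

Run:
```python
from h import *
st=state();p,d=grab_frame("scene")
u,v=70+312//3,140+266//3; o,r=ray("scene",(u,v)); t=o+r*d[v,u]; print(t.round(4))
if .108<t[2]<.126 and np.hypot(t[0]-.64,t[1]+.166)<.02: print(job_done())
```

```text
[ 0.6359 -0.1658  0.118 ]
the job is handed in; nothing more can be done
None
```

The job is handed in: the cap's opening is lined up with the green button, and the large green cartridge stands released in the green compartment with its top measured at 118 mm (about 117 mm expected); no verdict came back.

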